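Move the press head to the other folding spigot

TASK

I need the deck in front of the folding spigot that the press head, the dark knurled steel ring, hangs on. Fold the free spigot on the tool rail all the way down, slide the press head off its spigot and ease it fully home onto the one you folded out, and fold the emptied spigot up flat until it clicks. The head is a close fit and the brackets are light, so feel it on rather than forcing it, and leave the ball tap, the shell and the cover where they are.

Things in the scene. Friction and masses are not known exactly. Their poses are not given: they have to be found in the camera images.
- tool_rail: Grey sheet-steel tool rail standing fixed on the deck: panel 320 mm long (along y), 183 mm high, with a foot reaching 60 mm in front and 45 mm behind. Carries bracket_a and bracket_b, one left and one right, 170 to 190 mm apart. Origin: on the deck under the middle of the panel's front face; x points through the panel away from the front, y along it, z up.
- bracket_a: Bracket that the press head hangs on at first: steel plate 74 x 66 mm with a clevis. Origin: on the rail's front face, mid-plate, 150 mm above the deck; axes as tool_rail, so its spigot folds out to -x. The pivot is at (-18, 0, 0) mm in this frame. Nothing may press the head against bracket or spigot with over 25 N.
- bracket_b: The same bracket (25 N limit too), with the free spigot. Its clevis is screwed on through slotted holes and sits up to 7 mm to either side of mid-plate: pivot at (-18, -7 to +7, 0) mm in this frame. Where exactly is not measured, it must be seen or felt. It does not shift under the forces of the job.
- spigot_a (a joint): Folding spigot with the head on it, rad: 0 = up flat against the rail (upright), 1.51 = down on its stop (pointing out of the rail, 3.5 degrees above level). Along it from the pivot: shoulder 33 mm diameter at 10 to 14 mm, then a plain stub 22 mm diameter to its end at 56 mm (1.4 mm chamfer).
- spigot_b (a joint): Free folding spigot, same sizes and values; starts folded flat. Level pivot axis along the rail. Both spigots have an over-centre spring strut under the pivot: let go short of half-way (0.75 rad) they spring back, past it they click over to the other end; it takes about 5 N across the tip to start them from an end.
- press_head: Dark steel ring, 0.17 to 0.27 kg: knurled flange 54 mm diameter x 14 mm, boss 38 mm diameter x 8 mm in front of it (own -x), bore 24 mm right through. Origin: on the axis in mid-flange; own x = axis, into the rail when hung. Home: flange back on the spigot's shoulder, origin 39 mm in front of the rail face, within 2 mm of pivot height. Graspable across the rim from above.
- ball_tap: Bystander: black plastic ball tap with a lever, 40 x 145 x 64 mm, lying on the deck in front of the rail. Origin: centre of its underside.
- shell: Bystander: plain steel teat cup shell, 60 mm diameter x 191 mm, standing to the right of the rail. Origin: centre of its underside.
- cover: Bystander: black moulded cover plate, 123 x 118 x 33 mm, lying to the left of the rail. Origin: centre of its underside.
There are look-alikes about, which are no part of the job. Leave any purple or red look-alike of the press_head alone.

How it is judged (in metres and radians):
On the way, in this order (a step that is already met when the one before it is completed fails the run):
1. the free spigot is folded fully down (value of joint spigot_b above 1.43 rad), for 0.2 s.
2. the press head hangs home on it, let go (x of press_head in the frame of bracket_b above -0.0415 m and z of press_head in the frame of bracket_b between -0.004 and 0.004 m and y of press_head in the frame of bracket_b between -0.011 and 0.011 m and contact force between the fingers and press_head below 0.1 N), for 0.2 s.
3. the emptied spigot is folded up flat (value of joint spigot_a below 0.08 rad), for 0.2 s.
At the end, for the whole second after the job is handed in: The first spigot is folded up flat (within 0.08 rad), the other is fully down (past 1.43 rad) and the press head hangs on it at rest, flange within 2.5 mm of the shoulder; the ball tap, the shell and the cover are within 20 mm of where they were (value of joint spigot_a below 0.08 rad and value of joint spigot_b above 1.43 rad and x of press_head in the frame of bracket_b above -0.0415 m and z of press_head in the frame of bracket_b between -0.004 and 0.004 m and y of press_head in the frame of bracket_b between -0.011 and 0.011 m and angle between the x axis of press_head and the x axis of bracket_b, either way round below 0.15 rad and linear speed of press_head below 0.02 m/s); the robot touches nothing.
It fails at once if the press head is forced against a bracket or its spigot with more than 25 N (contact force between press_head and bracket_a above 25 N or contact force between press_head and bracket_b above 25 N).
It fails at once if the ball tap, the shell or the cover is shifted by more than 20 mm (distance of any of ball_tap, shell, cover from where it was at the start of the episode above 0.02 m).
It also fails if it takes over 64 s, if anything falls off the work surface, if the arm or the gripper's body presses on something with over 40 N, if the wrist force passes 120 N, or if a joint passes its speed limit or range.

ROBOT

A 7-joint arm with a two-finger parallel gripper is mounted at the origin on a cart in front of the work surface, level with it; the furniture and walls round the work are solid. World frame = base frame: x ahead of the robot, y to its left, z up, the work surface at z = 0. Lengths are in mm, angles in rad, forces in N, time in s.
With the tool pointing down it reaches from about 400 to 875 mm from the base axis. Payload 19.3 kg.
Tool frame: the origin (TCP) lies at the very end of the fingers, on their centre line; the grasp point (between the pads) lies 19 mm behind it (grip_point_offset is the z of the grasp point in the tool frame, in mm); z points along the fingers, y is the line along which they close (so a half turn about z gives the same grasp; the last joint's range is limited). The gripper opens to 85 mm and grips with 20 to 120 N. Pads are 22 mm wide; open, the fingers measure 114 mm over their backs; the gripper's body (76 mm by 85 mm) begins 54 mm behind the grasp point. The pads swing forward as they close: fully open they stand 13 mm farther back than shut.
Start: joints at [-1.229, 0.521, -0.036, 1.599, 0.021, 1.021, -0.113], TCP at [250.179, 572.734, 196.791] pointing down, gripper open.
Joint ranges: [-2.91, 2.91], [-0.3, 2.13], [-1.5, 1.42], [0.17, 2.43], [-1.26, 4.41], [0.16, 1.93], [-2.52, 2.52]. Speed limits (rad/s): [1.89, 1.89, 2.39, 2.39, 3.01, 3.01, 3.01].

INTERFACE

Orientations are given as a 3x3 rotation matrix whose columns are the frame's x, y, z axes.
In Python, from workcell import movep, movel, goto_joints, open_gripper, clamp, wait, inverse_kinematics, read_state, camera, PlanningError, finish_job, grip_point_offset gives the robot as it stands. Calls block until the motion is done:
- movep(position, orientation): joint-space move of the TCP to a pose.
- movel(position, frame=None, max_speed=150, guard=None): straight line of the TCP; frame=None keeps the orientation; max_speed is the mean speed in mm/s. With guard (N) it stops when the force on the tool has changed by that much, and returns True; else False.
- goto_joints(angles): joint-space move.
- open_gripper() and clamp(): open the fingers fully, or close them until they stop; the grip force is fixed at half the most.
- wait(seconds).
- inverse_kinematics(position, orientation): joint angles nearest the present ones, or None.
- read_state(): the state.
- camera(name): name is "scene" or "top" or "wrist"; returns a dict with "image" (480x640x3 uint8, blue, green, red), "range_z" (480x640 float32, mm along the optical axis (not along the pixel's ray), 0 where there is no reading), "fx", "fy", "cx", "cy" (pixels), "cam_to_world" (4x4, takes a point from camera to world coordinates). Camera axes: x right, y up, looking along -z (the intrinsics and any distortion apply to the point x, -y, -z); pixel columns grow to the right and rows downward; lengths in mm; the calibration is good to about 2 mm. A picture is of the moment at which its call begins.
A pose or a line that the arm cannot do raises PlanningError and nothing moves.
- finish_job(): hands the job in; it is judged then, once.
The state is a dict: "time": time; "qpos": joint angles; "qvel": joint speeds; "joint_efforts": joint torques, N m; "eef_pos": TCP position; "tool_rot": TCP orientation; "ft_force": force on the tool from outside, world axes, zero at the start; "torque": the same for the moment, N m; "finger_gap": finger opening in mm; "gripper_force": force on a finger pad.
Only numpy, scipy, OpenCV 4.12 (cv2) and the standard library are available. Lean on these libraries where they do the work, as an engineer would, in place of code of your own. Each camera call takes 0.05 s, during which the arm holds its last target. There are 200 camera calls.

## Working session

There is one attempt and no reset: what is moved stays moved. The work goes in short steps, each a Python script; the robot and the scene stay as the last script left them, time stands still between calls to the robot, and variables do not carry over. Pictures are saved under pics/ and viewed, at most 10 in all, crops included, and the job is handed in when it is done.

```bash
ls; mkdir -p pics; cat > h.py <<'E'
from workcell import *
import numpy as np, cv2, pickle
def snap(name,f):
    c=camera(name); cv2.imwrite(f'pics/{f}.png',c['image']); pickle.dump(c,open(f'pics/{f}.pkl','wb')); return c
def pt(c,u,v,d=None):
    if d is None: 
        d=c['range_z'][int(v)-1:int(v)+2,int(u)-1:int(u)+2]; d=np.median(d[d>0]) if (d>0).any() else np.nan
    p=np.array([(u-c['cx'])/c['fx']*d,-(v-c['cy'])/c['fy']*d,-d,1])
    return (np.array(c['cam_to_world'])@p)[:3]
def load(f): return pickle.load(open(f'pics/{f}.pkl','rb'))
E
python3 - <<'E'
from h import *
for n in ('scene','top'):
    c=snap(n,n+'0'); print(n,c['fx'],c['cx'],c['cy'],[k for k in c]); print(np.round(c['cam_to_world'],3))
print(read_state()['time'],read_state()['tool_rot'],grip_point_offset)
E
```

```text
pics
scene 579.1396264850631 315.4278018108178 239.74151527277905 ['image', 'range_z', 'fx', 'fy', 'cx', 'cy', 'cam_to_world']
[[ 8.76000e-01  2.29000e-01 -4.25000e-01  1.39797e+02]
 [-4.82000e-01  4.42000e-01 -7.57000e-01 -9.38883e+02]
 [ 1.40000e-02  8.68000e-01  4.97000e-01  6.26988e+02]
 [ 0.00000e+00  0.00000e+00  0.00000e+00  1.00000e+00]]
top 592.7618472203507 313.9992452671299 242.50406576870674 ['image', 'range_z', 'fx', 'fy', 'cx', 'cy', 'cam_to_world']
[[ 1.600000e-02  9.840000e-01 -1.760000e-01  3.571580e+02]
 [-1.000000e+00  1.900000e-02  1.600000e-02 -1.420200e+02]
 [ 1.900000e-02  1.750000e-01  9.840000e-01  1.369195e+03]
 [ 0.000000e+00  0.000000e+00  0.000000e+00  1.000000e+00]]
0.1 [[-9.16396247e-01  4.00272181e-01 -3.14286128e-04]
 [ 4.00272295e-01  9.16395772e-01 -9.37388303e-04]
 [-8.71999816e-05 -9.84819153e-04 -9.99999511e-01]] -18.700000000000003
```

View pics/scene0.png

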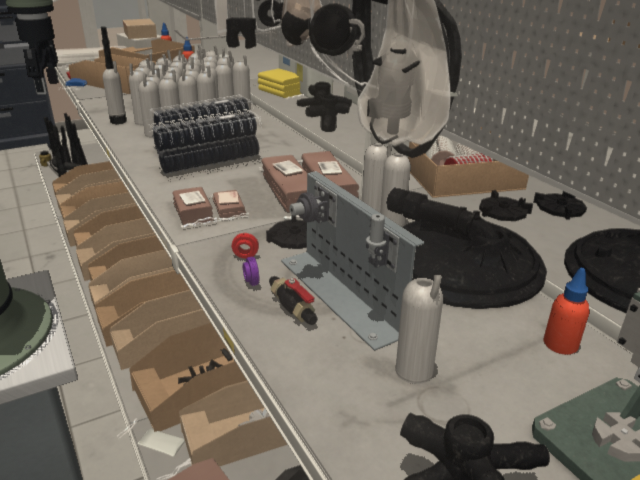

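View pics/top0.png

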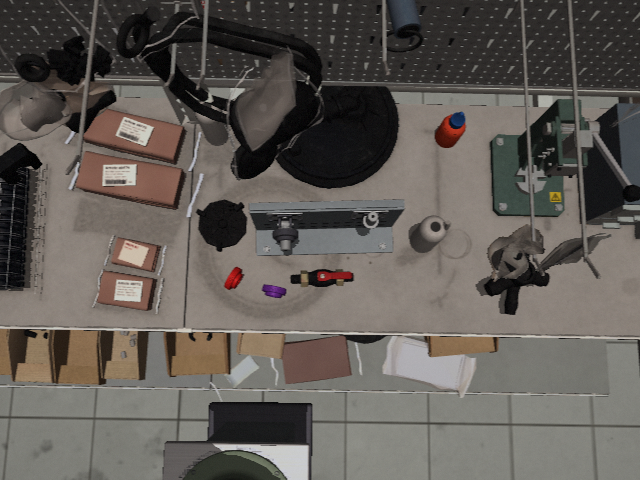

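Candidates for the press head: the dark steel ring on the left bracket (scene 310,205; top 287,232), red ring (scene 245,245; top 233,277), purple ring (scene 251,270; top 273,290). The steel one on the bracket fits the description. I'll check it in one close crop.

```bash
python3 - <<'E'
from h import *
a=load('scene0');b=load('top0')
A=cv2.resize(a['image'][165:285,280:440],None,fx=5,fy=5,interpolation=cv2.INTER_CUBIC)[:, :800]
B=cv2.resize(b['image'][190:260,240:410],None,fx=4.7,fy=4.7,interpolation=cv2.INTER_CUBIC)[:,:800]
cv2.imwrite('pics/c1.png',A);cv2.imwrite('pics/c2.png',B)
E
```

```text
(no output)
```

View pics/c1.png

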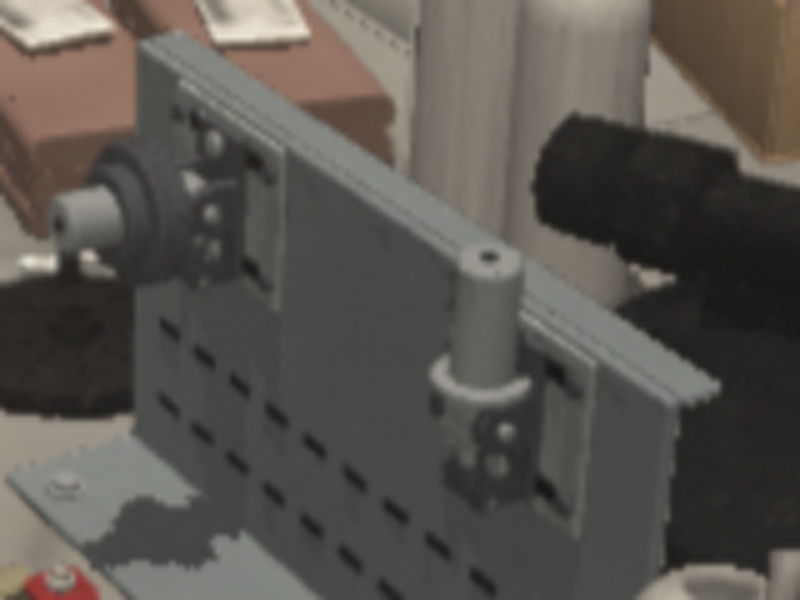

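View pics/c2.png

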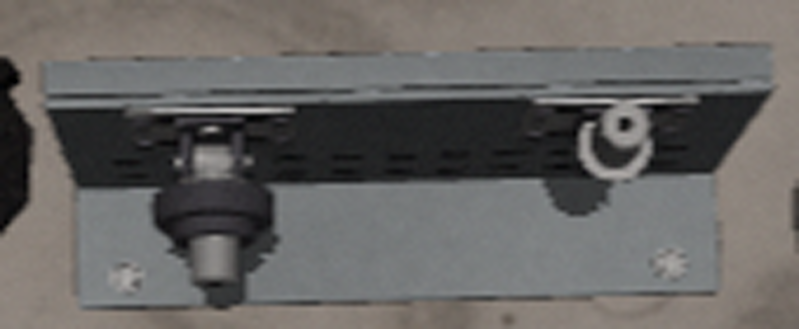

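The crop confirms it: the dark ring with boss on the left bracket is the press head (scene ≈310,207; top ≈287,233); the free spigot stands upright on the right bracket (end at scene ≈377,217; top ≈373,216). Now measuring with depth clouds from both views.

```bash
cat >> h.py <<'E'
def cloud(c,u0,u1,v0,v1):
    v,u=np.mgrid[v0:v1,u0:u1]; d=c['range_z'][v0:v1,u0:u1]; m=d>0; u=u[m];v=v[m];d=d[m]
    P=np.stack([(u-c['cx'])/c['fx']*d,-(v-c['cy'])/c['fy']*d,-d],1); T=np.array(c['cam_to_world'])
    return P@T[:3,:3].T+T[:3,3]
E
python3 - <<'E'
from h import *
np.set_printoptions(precision=1,suppress=True)
a=load('scene0');b=load('top0')
for n,uv in dict(head=(310,205),bend=(377,217),Lbot=(375,345),tap=(290,300)).items(): print('scene',n,uv,pt(a,*uv))
for n,uv in dict(head=(287,228),tipa=(286,249),bend=(373,216),railtopL=(251,205),railtopR=(401,203),footL=(258,254),footR=(391,251)).items(): print('top',n,uv,pt(b,*uv))
# rail front face fit: scene points with z 40..115 
P=cloud(a,300,430,180,345)
C=cloud(b,240,410,195,260)
# panel top in top view
t=C[(C[:,2]>176)&(C[:,2]<190)]; print('panel top',len(t),t.min(0),t.max(0),np.median(t,0))
m=P[(P[:,2]>30)&(P[:,2]<100)]
k=np.ones(len(m),bool)
for it in range(15):
    A=np.c_[m[k][:,1:],np.ones(k.sum())]; s=np.linalg.lstsq(A,m[k][:,0],rcond=None)[0]
    r=m[:,0]-np.c_[m[:,1:],np.ones(len(m))]@s; k=abs(r-np.median(r[k]))<max(2,2*np.std(r[k]))
print('face x= a*y+b*z+c',np.round(s,4),k.sum(),np.std(r[k]),m[k].min(0),m[k].max(0))
# upper spigot b points
for nm,Q in (('scene',P),('top',C)):
    q=Q[(Q[:,2]>168)&(Q[:,2]<212)]; 
    q=q[q[:,0]<s[0]*q[:,1]+s[2]-3]
    print(nm,len(q)); 
    for lo,hi in((168,190),(190,203),(203,212)):
        w=q[(q[:,2]>lo)&(q[:,2]<hi)]
        if len(w): print(lo,len(w),w.min(0),w.max(0),w.mean(0), 'rail y>mid' )
np.save('pics/face.npy',s)
E
```

```text
scene head (310, 205) [ 587.5 -119.6  163.9]
scene bend (377, 217) [ 619.4 -281.2  207. ]
scene Lbot (375, 345) [ 589.3 -343.7    6.6]
scene tap (290, 300) [ 505.6 -200.5   33.7]
top head (287, 228) [ 599.6 -105.   175. ]
top tipa (286, 249) [ 558.4 -103.6  159.4]
top bend (373, 216) [ 621.2 -278.2  207.3]
top railtopL (251, 205) [645.  -30.1 181.4]
top railtopR (401, 203) [ 655.4 -339.   182.9]
top footL (258, 254) [571.1 -33.9   4.9]
top footR (391, 251) [ 584.3 -344.1    4.6]
panel top 1892 [ 585.9 -344.   176. ] [664.1 -26.2 189.9] [ 644.  -178.1  182.5]
face x= a*y+b*z+c [  0.5  -0.1 781.1] 6127 78.47286575950905 [ 510.7 -446.8   30. ] [896.4 210.9 100. ]
scene 1650
168 1465 [ 576.8 -302.2  168. ] [661.3 -33.1 189.9] [ 632.  -175.2  178.8] rail y>mid
190 99 [ 610.6 -290.   190.1] [ 632.3 -272.7  203. ] [ 617.9 -284.9  196.7] rail y>mid
203 86 [ 610.9 -289.6  203.3] [ 631.4 -269.4  208.2] [ 620.7 -280.9  206. ] rail y>mid
top 1898
168 1791 [ 577.1 -305.   168. ] [661.5 -26.2 189.9] [ 635.8 -148.5  180.8] rail y>mid
190 23 [ 610.  -287.1  190.3] [652.7 -29.1 203. ] [ 619.7 -260.7  197.7] rail y>mid
203 84 [ 610.9 -286.6  203.1] [ 630.3 -266.1  211.8] [ 620.5 -276.5  206.9] rail y>mid
```

```bash
python3 - <<'E'
from h import *
np.set_printoptions(precision=1,suppress=True)
a=load('scene0');b=load('top0')
C=np.r_[cloud(a,0,640,0,480),cloud(b,0,640,0,480)]
for y in range(-500,700,100):
    r=[]
    for x in range(300,1000,100):
        w=C[(C[:,0]>=x)&(C[:,0]<x+100)&(C[:,1]>=y)&(C[:,1]<y+100)&(C[:,2]<700)]
        r.append(int(np.percentile(w[:,2],99)) if len(w)>20 else -1)
    print(y,r)
Q=cloud(b,240,410,195,262)
e=Q[(Q[:,2]>2.5)&(Q[:,2]<8)]
# foot front edge: min x per y bin
X=[];Y=[]
for y in range(-340,-35,10):
    w=e[(e[:,1]>y)&(e[:,1]<y+10)]
    if len(w)>3: X.append(w[:,0].min());Y.append(y+5)
print('foot front',np.polyfit(Y,X,1),e[:,1].min(),e[:,1].max())
t=Q[(Q[:,2]>178)&(Q[:,2]<186)];X=[];Y=[];Z=[]
for y in list(range(-340,-300,10))+list(range(-260,-140,10))+list(range(-80,-30,10)):
    w=t[(t[:,1]>y)&(t[:,1]<y+10)]
    if len(w)>3: X.append(w[:,0].min());Y.append(y+5);Z.append(w[:,0].max())
print('panel top front/back',np.polyfit(Y,X,1),np.polyfit(Y,Z,1),t[:,1].min(),t[:,1].max())
print(read_state()['time'])
E
```

```text
-500 [0, 688, 573, 573, 573, 548, 255]
-400 [0, 5, 144, 185, 25, 536, 47]
-300 [0, 5, 62, 206, 690, 525, 119]
-200 [0, 27, 176, 695, 630, 529, 256]
-100 [-1, 53, 176, 697, 360, 530, 257]
0 [-1, 42, 54, 28, 677, 590, 262]
100 [0, 28, 21, 55, 684, 527, 386]
200 [0, 50, 44, 589, 654, 514, 7]
300 [0, 42, 41, 411, 63, 509, 42]
400 [0, 124, 128, 129, 403, 412, 4]
500 [-3, 130, 132, 132, 396, 408, 6]
600 [-4, 4, 133, 328, 385, 402, 87]
foot front [ -0.  555.9] -387.61045992010537 13.199609588316548
panel top front/back [ -0.  624.9] [ -0.  647.6] -343.7722873889389 -26.177207720706775
0.1
```

```bash
python3 - <<'E'
from h import *
np.set_printoptions(precision=4,suppress=True)
a=load('scene0');b=load('top0')
C=np.r_[cloud(a,0,640,0,480),cloud(b,0,640,0,480)]
for y in range(-350,100,50):
    w=C[(C[:,0]>500)&(C[:,0]<800)&(C[:,1]>=y)&(C[:,1]<y+50)&(C[:,2]>225)]
    print(y,[(z,int(v[:,0].min()),len(v)) for z in range(225,1000,100) if len(v:=w[(w[:,2]>=z)&(w[:,2]<z+100)])>3])
Q=cloud(b,240,410,195,262)
for lo,hi,x0 in((3,7,560),(180,185.5,630)):
  e=Q[(Q[:,2]>lo)&(Q[:,2]<hi)&(Q[:,0]>x0)]; X=[];Y=[]
  for y in list(range(-335,-305,10))+list(range(-250,-150,10))+list(range(-65,-35,10)):
    w=e[(e[:,1]>y)&(e[:,1]<y+10)]
    if len(w)>3: X.append(w[:,0].min());Y.append(y+5)
  p=np.polyfit(Y,X,1);print(p,np.std(np.polyval(p,Y)-X),len(Y),e[:,1].min(),e[:,1].max())
E
```

```text
-350 []
-300 [(625, 725, 248), (725, 726, 499)]
-250 [(625, 725, 151), (725, 656, 693)]
-200 [(325, 730, 21), (425, 698, 77), (525, 696, 87)]
-150 [(225, 722, 15), (325, 714, 42), (425, 687, 90), (525, 645, 1339), (625, 642, 1293)]
-100 [(325, 633, 357), (425, 631, 2038), (525, 617, 457), (625, 615, 2231), (725, 631, 28)]
-50 [(325, 628, 181), (425, 626, 905), (525, 633, 408), (625, 639, 107), (725, 636, 382)]
0 [(225, 787, 151), (525, 782, 7)]
50 [(225, 787, 151), (325, 787, 472), (425, 788, 434), (525, 729, 390), (625, 728, 844), (725, 526, 535)]
[ -0.003  563.3811] 3.3240061511250927 16 -387.5988156908186 13.199609588316548
[ -0.0362 628.3929] 1.1627254605969788 16 -343.6032724876573 -26.177207720706775
```

```bash
cat >> h.py <<'E'
YAW=0.037
RX=np.array([np.cos(YAW),np.sin(YAW),0]);RY=np.array([-np.sin(YAW),np.cos(YAW),0]);RZ=np.array([0,0,1.])
def R(deg):
    f=np.radians(deg); z=np.sin(f)*RX-np.cos(f)*RZ; return np.stack([np.cross(RY,z),RY,z],1)
E
python3 - <<'E'
from h import *
np.set_printoptions(precision=3,suppress=True)
for p,t in (((590,-190,330),0),((650,-278,200),0),((650,-278,189),0),((603,-105,140),30),((603,-105,140),40),((560,-105,120),45),((560,-105,120),60),((560,-105,120),75),((560,-280,150),40)):
    q=inverse_kinematics(np.array(p,float),R(t)); print(p,t,None if q is None else np.array(q))
p=np.array([570.,-190,330]); movep(p,R(10))
c=snap('wrist','w1'); s=read_state(); print(s['time'],s['eef_pos'],s['ft_force'])
T=np.array(c['cam_to_world']);print('cam in tool',np.array(s['tool_rot']).T@(T[:3,3]-s['eef_pos']),c['fx']);print(np.array(s['tool_rot']).T@T[:3,:3])
E
```

```text
(590, -190, 330) 0 [-0.219  0.482  0.68   1.457 -0.306  1.311  2.092]
(650, -278, 200) 0 [ 0.091  0.691  0.403  1.366 -0.278  1.14   2.135]
(650, -278, 189) 0 [ 0.102  0.697  0.382  1.377 -0.27   1.118  2.129]
(603, -105, 140) 30 [ 0.656  0.467 -0.672  2.148  1.196  0.224  0.592]
(603, -105, 140) 40 [ 1.014  0.669 -1.137  2.275  2.046  0.497 -0.109]
(560, -105, 120) 45 None
(560, -105, 120) 60 None
(560, -105, 120) 75 None
(560, -280, 150) 40 [ 1.492  0.8   -1.266  2.15   1.566  0.357  0.769]
3.0833 [ 570.224 -189.402  329.839] [-0.435  0.011 -0.554]
cam in tool [  74.923   -0.124 -177.138] 361.0367466294186
[[-0.001  0.957  0.289]
 [ 1.     0.     0.001]
 [ 0.001  0.289 -0.957]]
```

View pics/w1.png

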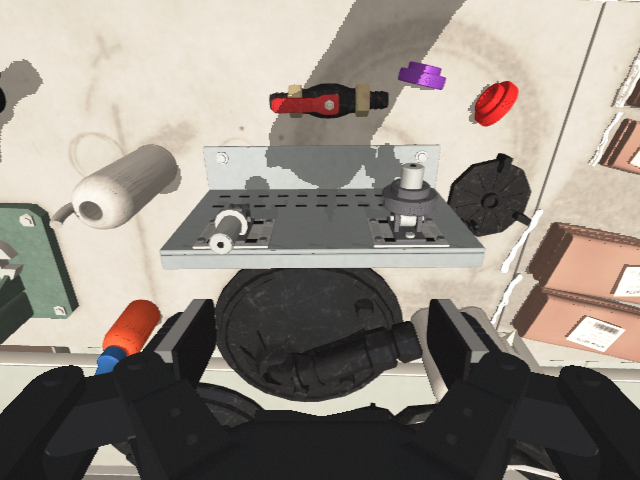

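The wrist picture shows the free spigot's end at (221,244), the hung head at (410,190) with the stub tip at (411,170), the tap at (330,100), and the look-alikes at (423,75) and (497,103).

```bash
cat > m.py <<'E'
from h import *
np.set_printoptions(precision=1,suppress=True)
def rail(P): return np.stack([P@RX,P@RY,P[:,2]],1)
for nm,box in (('scene0',(280,440,165,350)),('top0',(240,410,190,262)),('w1',(150,490,140,275))):
    c=load(nm); P=cloud(c,*box)
    r=P[(P[:,2]>180)&(P[:,2]<186)&(P[:,0]>600)]; X=[];Y=[]
    for y in list(range(-335,-305,6))+list(range(-250,-150,6))+list(range(-65,-35,6)):
        w=r[(r[:,1]>y)&(r[:,1]<y+6)]
        if len(w)>2: X.append(np.percentile(w[:,0],3));Y.append(y+3)
    p=np.polyfit(Y,X,1); print(nm,'top edge slope',np.round(p,4),len(Y),'top z',np.median(r[:,2]))
    Q=rail(P)
    f=Q[(Q[:,2]>40)&(Q[:,2]<105)&(Q[:,0]>610)&(Q[:,0]<660)]
    print(' face x(rail)',np.median(f[:,0]),len(f))
    b=Q[(Q[:,2]>203)&(Q[:,2]<209)]; print(' B end',len(b),b.min(0),b.max(0),(b.min(0)+b.max(0))/2)
    s=Q[(Q[:,2]>150)&(Q[:,2]<166)&(Q[:,1]>-110)&(Q[:,1]<-55)&(Q[:,0]<575)]
    if len(s): print(' A stub',len(s),s.min(0),s.max(0),(s.min(0)+s.max(0))/2)
    h=Q[(Q[:,2]>125)&(Q[:,2]<180)&(Q[:,1]>-130)&(Q[:,1]<-40)&(Q[:,0]<612)]
    print(' head',len(h),np.percentile(h,1,0),np.percentile(h,99,0),'top z',np.sort(h[:,2])[-5:])
E
python3 m.py
```

```text
scene0 top edge slope [ -0.  627.9] 26 top z 183.25559737062474
 face x(rail) 629.3325939625507 2917
 B end 86 [ 600.1 -312.3  203.3] [ 620.7 -292.4  208.2] [ 610.4 -302.4  205.7]
 A stub 4 [ 573.4 -109.   157.2] [ 574.7 -106.4  162.2] [ 574.1 -107.7  159.7]
 head 229 [ 553.6 -129.9  126.6] [ 611.4 -103.6  178.9] top z [178.5 178.8 178.9 178.9 179.2]
top0 top edge slope [ -0.  627.9] 27 top z 182.88749780167745
 face x(rail) 627.7943349776672 654
 B end 69 [ 600.1 -309.5  203.1] [ 619.4 -288.8  208.8] [ 609.8 -299.1  205.9]
 A stub 7 [ 571.6 -109.6  151.3] [ 573.7 -103.3  161.5] [ 572.6 -106.4  156.4]
 head 357 [ 553.1 -129.1  147.4] [611.1 -95.5 179.5] top z [179.5 179.6 179.6 179.7 179.9]
w1 top edge slope [ -0.  627.3] 27 top z 182.5369175343534
 face x(rail) 627.942697966955 3719
 B end 412 [ 599.4 -312.1  203.1] [ 621.1 -290.2  207.9] [ 610.2 -301.2  205.5]
 A stub 28 [ 571.6 -109.8  150.5] [ 574.6 -104.7  164.8] [ 573.1 -107.3  157.6]
 head 1407 [ 552.7 -129.7  145.8] [611.5 -98.5 177.9] top z [178.3 178.3 178.4 178.5 178.6]
```

```bash
python3 - <<'E'
from h import *
np.set_printoptions(precision=1,suppress=True)
def rail(P): return np.stack([P@RX,P@RY,P[:,2]],1)
for nm,box in (('scene0',(280,440,165,350)),('top0',(240,410,190,262)),('w1',(150,490,140,275))):
    Q=rail(cloud(load(nm),*box))
    f=Q[(Q[:,2]>40)&(Q[:,2]<100)&(Q[:,0]>618)&(Q[:,0]<638)]
    print(nm,'face slope resid',np.polyfit(f[:,1],f[:,0],1).round(4))
    s=Q[(Q[:,2]>140)&(Q[:,1]>-165)&(Q[:,1]<-90)]
    for lo,hi in ((550,571),(572,580),(582,596)):
        w=s[(s[:,0]>lo)&(s[:,0]<hi)]
        if len(w)>3: print('  A',lo,hi,len(w),w.min(0),w.max(0),'mid y',(w[:,1].min()+w[:,1].max())/2, 'y at top', np.mean(w[w[:,2]>w[:,2].max()-2][:,1]))
    b=Q[(Q[:,2]>203)&(Q[:,2]<209)]; print('  B y',(b[:,1].min()+b[:,1].max())/2)
    # circle-ish side fit of B
E
```

```text
scene0 face slope resid [ -0.  627.4]
  A 550 571 138 [ 553.  -136.9  142.5] [ 570.9 -113.1  165. ] mid y -124.96975648304195 y at top -124.95995139567948
  A 572 580 130 [ 572.2 -145.8  140.3] [ 579.9 -106.4  172.1] mid y -126.07592599965263 y at top -126.60616661289767
  A 582 596 230 [ 582.  -152.3  140.2] [595.9 -98.6 179.2] mid y -125.49862587312705 y at top -125.10122674225278
  B y -302.3577166661962
top0 face slope resid [ -0. 626.]
  A 550 571 101 [ 552.7 -132.4  148.5] [ 571.  -111.6  167.6] mid y -122.01083851666068 y at top -120.99527100748423
  A 572 580 87 [ 572.2 -145.   144.8] [580.  -97.  174.2] mid y -121.01433958245727 y at top -122.07797558261073
  A 582 596 169 [ 582.  -147.5  155.7] [595.7 -95.3 181.8] mid y -121.3993996204937 y at top -120.62373123461641
  B y -299.1358423240848
w1 face slope resid [ -0.  626.2]
  A 550 571 512 [ 552.3 -134.3  140.1] [ 571.  -113.1  165.6] mid y -123.72156888340143 y at top -123.66614202630055
  A 572 580 482 [ 572.  -147.6  141.2] [580.  -97.7 171.1] mid y -122.66561115987864 y at top -123.09470405275651
  A 582 596 697 [ 582.  -150.4  146.3] [595.8 -98.2 178.6] mid y -124.26980063199602 y at top -123.03735005695675
  B y -301.15947246241615
```

```bash
cat >> h.py <<'E'
def W(x,y,z): return x*RX+y*RY+z*RZ   # rail-aligned coords -> world
AY,BY,PX,PZ=-123.7,-301.1,610.,150.
E
python3 - <<'E'
from h import *
np.set_printoptions(precision=2,suppress=True)
clamp()
movep(W(646,BY,235),R(0))
movel(W(646,BY,193),max_speed=100)
g=movel(W(575,BY,193),max_speed=70)
s=read_state();print(s['time'],s['eef_pos'],s['ft_force'])
movel(W(560,BY,260),max_speed=200)
for p,t in ((W(540,AY,200),25),(W(589,AY,150),25),(W(540,BY,200),25),(W(540,AY,200),30),(W(589,AY,140),30),(W(550,AY,130),35),(W(550,AY,130),40)):
    q=inverse_kinematics(p,R(t)); print(t,None if q is None else np.array(q))
c=snap('wrist','w2')
Q=cloud(c,100,560,60,400);Q=np.stack([Q@RX,Q@RY,Q[:,2]],1)
s=Q[(Q[:,2]>140)&(Q[:,2]<175)&(Q[:,0]<580)&(Q[:,0]>545)]
for n,a,b in(('A',-165,-90),('B',-330,-270)):
    w=s[(s[:,1]>a)&(s[:,1]<b)&(s[:,0]<570)]; print(n,len(w),w.min(0) if len(w) else '',w.max(0)if len(w) else '')
cv2.imwrite('pics/s2.png',camera('scene')['image'][150:350,240:460])
E
```

```text
6.2667 [ 586.11 -279.5   192.92] [ 0.28 -1.    0.5 ]
25 [-0.42  0.27  0.66  2.2  -0.73  0.39  2.42]
25 [-0.19  0.4   0.38  2.13 -0.83  0.29  2.5 ]
25 [ 0.53  0.35 -0.04  1.98 -0.46  0.48  2.48]
30 [-0.01  0.21  0.17  2.26 -0.66  0.21  2.37]
30 [ 0.66  0.45 -0.67  2.17  1.24  0.21  0.54]
35 [ 1.11  0.69 -1.26  2.32  1.82  0.56  0.09]
40 [ 1.13  0.72 -1.26  2.39  2.1   0.6  -0.14]
A 749 [ 552.48 -135.07  143.38] [ 569.97 -113.13  164.66]
B 0
```

View pics/w2.png

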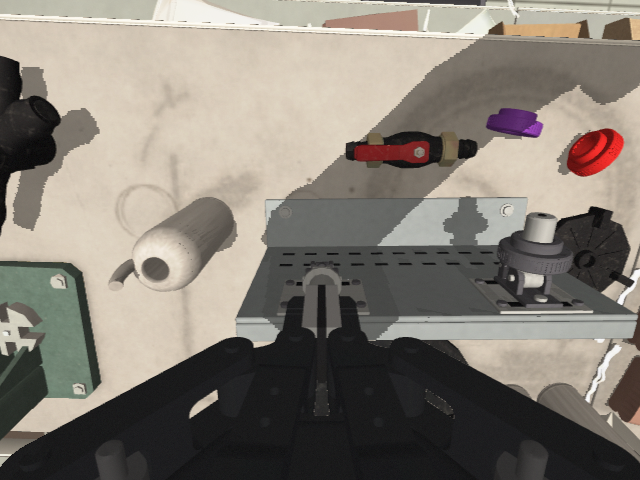

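```bash
python3 - <<'E'
from h import *
cv2.imwrite('pics/s2b.png',cv2.resize(cv2.imread('pics/s2.png'),None,fx=3,fy=3)[:600,:660])
E
```

```text
(no output)
```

View pics/s2b.png

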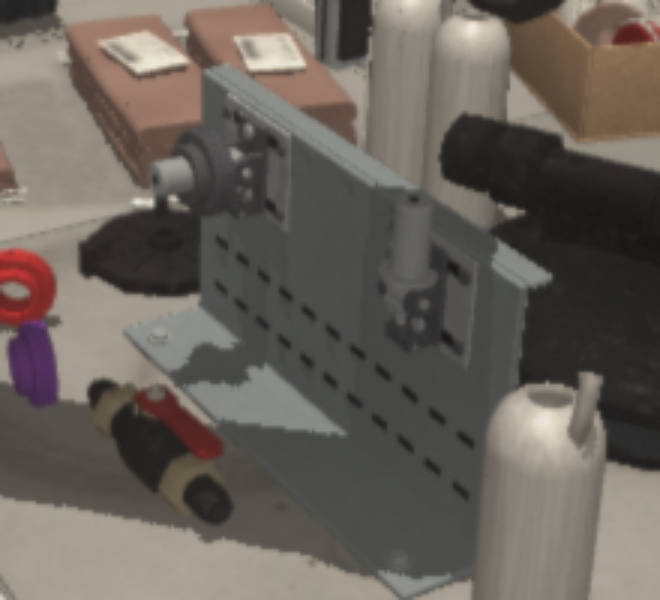

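Wrist view: the free spigot is still upright (shoulder at 323,275); scene crop agrees (stub at 410,235). The fingertips slipped over its end and it sprang back. Repeating lower and with a descending arc.

```bash
cat > chk.py <<'E'
from h import *
np.set_printoptions(precision=1,suppress=True)
def chk(f):
    c=snap('scene',f); Q=cloud(c,280,440,165,350);Q=np.stack([Q@RX,Q@RY,Q[:,2]],1)
    s=Q[(Q[:,2]>138)&(Q[:,0]<596)&(Q[:,0]>545)]
    for n,y in(('A',AY),('B',BY)):
        w=s[abs(s[:,1]-y)<35]; t=w[w[:,0]<570]
        u=Q[(abs(Q[:,1]-y)<14)&(Q[:,2]>195)&(Q[:,2]<212)&(Q[:,0]<625)]
        print(n,'down pts',len(w),'tip',len(t),(t.min(0),t.max(0)) if len(t) else '','upright pts',len(u))
E
python3 - <<'E'
from chk import *
print(read_state()['finger_gap'])
movel(W(646,BY,240),max_speed=200)
movel(W(646,BY,187),max_speed=100)
F=[]
for p in ((620,187),(606,187),(590,176),(572,162)):
    movel(W(p[0],BY,p[1]),max_speed=60); s=read_state(); F.append(s['ft_force']); print(np.array(s['eef_pos']),np.array(s['ft_force']))
movel(W(572,BY,260),max_speed=200)
chk('s3'); print(read_state()['time'])
E
```

```text
0.39275444690572037
[ 631.  -277.8  187.3] [-0.  -0.4  0.5]
[ 616.7 -278.4  187.2] [ 0.5  0.6 -0.3]
[ 600.8 -279.   176.1] [ 0.3 -0.  -0.8]
[ 582.8 -279.7  162.1] [ 0.4  0.3 -0.4]
A down pts 558 tip 134 (array([ 552.9, -136.4,  143.6]), array([ 570. , -112.9,  165.9])) upright pts 0
B down pts 95 tip 63 (array([ 559.5, -315.2,  294.8]), array([ 569.6, -295. ,  307.4])) upright pts 148
10.8
```

No force felt, so the fingers did not touch. The scene cloud hints that the real fingertips end higher than the stated TCP; checking that in both clouds.

```bash
python3 - <<'E'
from h import *
np.set_printoptions(precision=1,suppress=True)
s=read_state();print(s['eef_pos'],s['finger_gap'],W(572,BY,260))
c=load('s3');Q=cloud(c,280,440,60,350)
w=Q[(abs(Q[:,0]-s['eef_pos'][0])<60)&(abs(Q[:,1]-s['eef_pos'][1])<60)&(Q[:,2]>210)]
for z in range(210,400,15):
    v=w[(w[:,2]>=z)&(w[:,2]<z+15)]
    if len(v): print(z,len(v),v.min(0),v.max(0))
c=load('w2');P=cloud(c,0,640,0,480);T=W(560,BY,260);D=(P-T)@R(0)
m=(abs(D[:,1])<20)&(abs(D[:,0])<60)&(D[:,2]<15);
for z in range(-100,15,10):
    v=D[m&(D[:,2]>=z)&(D[:,2]<z+10)]
    if len(v): print('tool z',z,len(v),v.min(0),v.max(0))
E
```

```text
[ 582.6 -279.4  259.3] 0.0693940602365847 [ 582.7 -279.7  260. ]
285 40 [ 571.5 -290.2  294.8] [ 593.3 -274.   299.9]
300 160 [ 570.4 -295.2  300.2] [ 590.7 -273.2  314.7]
315 190 [ 570.5 -295.6  315.1] [ 591.7 -267.3  330. ]
330 204 [ 567.8 -313.6  330. ] [ 595.2 -251.6  345. ]
345 346 [ 565.9 -324.5  345.1] [ 593.3 -236.   359.9]
360 284 [ 564.3 -322.7  360.1] [ 578.6 -226.3  375. ]
375 254 [ 562.1 -294.4  375.1] [ 578.1 -221.3  389.9]
390 191 [ 561.6 -292.5  390.1] [ 578.  -226.7  404.9]
tool z -100 1058 [  -6.8  -20.  -100. ] [ 17.6  20.  -90. ]
tool z -90 2974 [-11.9 -20.  -90. ] [ 15.2  20.  -80. ]
tool z -80 1557 [-10.6 -19.9 -80. ] [ 15.   19.9 -70. ]
tool z -70 852 [  7.  -13.9 -70. ] [ 12.7  13.3 -60.1]
tool z -60 886 [  6.9 -13.9 -60. ] [ 12.6  13.4 -50. ]
tool z -50 652 [  7.  -13.9 -50. ] [ 12.6  13.4 -40. ]
tool z -40 45 [  7.1  -6.7 -40. ] [ 12.1  11.3 -38.3]
```

Both cameras agree: the real fingertips end about 37 mm short of the reported TCP (wrist -38, scene -35). I'll correct every target by that amount along the tool.

```bash
cat >> h.py <<'E'
TIP=37.   # true fingertip is this far behind the reported TCP
def T(x,y,z,deg): return W(x,y,z)+TIP*R(deg)[:,2]   # reported TCP for true fingertip at rail coords
E
python3 - <<'E'
from chk import *
movel(T(646,BY,240,0),max_speed=200)
movel(T(646,BY,189,0),max_speed=100)
for p in ((620,189),(606,189),(590,178),(574,168)):
    movel(T(p[0],BY,p[1],0),max_speed=60); s=read_state(); print(np.array(s['eef_pos']),np.array(s['ft_force']))
movel(T(560,BY,240,0),max_speed=200)
open_gripper()
chk('s4'); print(read_state()['time'])
for p,t in (((540,AY,220),25),((589,AY,132),25),((545,AY,137),25),((589,BY,132),25),((560,AY,110),40),((560,AY,110),45),((560,AY,110),50)):
    q=inverse_kinematics(T(*p,t),R(t)); print(t,None if q is None else np.array(q))
E
```

```text
[ 630.8 -278.   152.3] [1.7 0.9 1.4]
[ 616.5 -278.4  151.9] [-0.4  0.2  0. ]
[ 600.6 -279.   140.9] [0.4 0.5 0.6]
[ 584.6 -279.7  131. ] [0.5 0.3 0.3]
A down pts 563 tip 133 (array([ 552.7, -137.6,  143.5]), array([ 569.9, -114.4,  165.8])) upright pts 0
B down pts 358 tip 173 (array([ 545.8, -335.8,  143.2]), array([ 569.8, -292.2,  310.2])) upright pts 0
15.3333
25 [-0.4  0.3  0.6  2.2 -0.8  0.4  2.5]
25 [ 0.5  0.5 -0.5  2.1  0.9  0.2  0.9]
25 [ 0.6  0.5 -0.7  2.2  1.2  0.3  0.6]
25 [ 0.6  0.6 -0.2  1.9 -0.2  0.3  2.3]
40 [ 1.1  0.9 -1.3  2.3  2.2  0.8 -0.1]
45 [ 1.1  1.  -1.3  2.4  2.3  0.8 -0.2]
50 None
```

```bash
python3 - <<'E'
from chk import *
t=15
gx,gz=594.,129.
movep(T(570,AY,225,t),R(t))
movel(T(gx-8,AY,gz+30,t),max_speed=150)
movel(T(gx,AY,gz,t),max_speed=60,guard=6); s=read_state(); print(s['time'],s['ft_force'],s['finger_gap'])
def yr(): return read_state()['eef_pos']@RY
ys=[]
for sg in (1,-1):
    movel(T(gx,AY+sg*9,gz,t),max_speed=80)
    g=movel(T(gx,AY+sg*21,gz,t),max_speed=15,guard=4); s=read_state(); ys.append(yr()); print(sg,g,yr(),s['ft_force'])
yc=np.mean(ys); print('centre',yc,'vs',AY,read_state()['time'])
movel(T(gx,yc,gz,t),max_speed=60); np.save('yc.npy',yc)
E
```

```text
17.3417 [ 0.1  0.4 -0.3] 85.68215694191295
1 True -106.1809871213629 [ 0.9 -2.8  0.4]
-1 True -138.8407073669822 [0.5 1.5 1.3]
centre -122.51084724417255 vs -123.7 19.225
```

Felt both sides of the rim: span 32.7 mm = 85.7 − 54 plus the play, so it really is the head; centre y = -122.5. Clamp, unload, slide off.

```bash
python3 - <<'E'
from chk import *
t=15;gx,gz=594.,129.;yc=float(np.load('yc.npy'))
f0=np.array(read_state()['ft_force'])
clamp(); s=read_state(); print(s['time'],s['finger_gap'],s['gripper_force'],s['ft_force'],s['eef_pos']@RY)
movel(T(gx,yc,gz+0.8,t),max_speed=20); print(read_state()['ft_force'])
a=np.radians(3.5)
for d in (15,30,46,54):
    g=movel(T(gx-d*np.cos(a),yc,gz+0.8+d*np.sin(a),t),max_speed=35,guard=10); s=read_state(); print(d,g,s['ft_force'],s['finger_gap'])
print(s['time'])
E
```

```text
20.05 52.67429618634746 61.57348092645407 [-2.3 -0.2  4.5] -122.89230617689866
[ 0.4  0.3 -2.5]
15 False [-0.6  0.  -2. ] 52.27556339453933
30 False [ 0.9  0.3 -2.9] 52.28857349649283
46 False [ 0.1  0.5 -1.8] 52.87754411824439
54 False [-0.1  0.5 -2.7] 52.94555965706613
22.4333
```

```bash
cat > ins.py <<'E'
from chk import *
t=15;gx,gz=594.,129.8;yc=float(np.load('yc.npy'));a=np.radians(3.5)
def P(d,y,dz=0): return T(gx-d*np.cos(a),y,gz+d*np.sin(a)+dz,t)
def depth():  # present d along spigot
    return (gx-(np.array(read_state()['eef_pos'])-TIP*R(t)[:,2])@RX)/np.cos(a)
E
python3 - <<'E'
from ins import *
yb=yc-177.4
print('y now',read_state()['eef_pos']@RY)
movel(P(54,yb),max_speed=120); wait(0.1); print(read_state()['ft_force'])
g=movel(P(36,yb),max_speed=25,guard=5); s=read_state(); print(g,depth(),s['ft_force'],s['torque'],s['time'])
c=snap('wrist','w5')
Q=cloud(c,150,500,60,330);Q=np.stack([Q@RX,Q@RY,Q[:,2]],1)
for n,lo,hi in(('stub near shoulder',578,594),('rim',520,580)):
    w=Q[(abs(Q[:,1]-yb)<32)&(Q[:,2]>145)&(Q[:,2]<185)&(Q[:,0]>lo)&(Q[:,0]<hi)]; print(n,len(w),w.min(0) if len(w) else '',w.max(0) if len(w) else '')
E
```

```text
y now -122.5182529729762
[ 0.1  0.5 -2.3]
False 35.88634973928828 [ 1.2 -3.  -2.1] [-0.4  0.1 -0.1] 25.025
stub near shoulder 0  
rim 4550 [ 535.4 -331.9  145. ] [ 556.2 -267.9  165.4]
```

Entered 6 mm on the stub with a 3.5 N side push toward -y; easing over with it and going on.

```bash
python3 - <<'E'
from ins import *
y=yc-177.4; d=36
def fr(): return np.array(read_state()['ft_force'])
for k in range(4):
    f=fr()
    if abs(f[1]-.5)<1: break
    y+=0.35*np.sign(f[1]-.5); movel(P(d,y),max_speed=10)
    print('y',y-yc,fr())
dz=0
for d in (30,24,18,12,7,3):
    g=movel(P(d,y,dz),max_speed=22,guard=7); f=fr(); print(d,g,round(depth(),1),f)
    if g: break
    if abs(f[1]-.5)>2: y+=0.3*np.sign(f[1]-.5)
    if abs(f[2]+2.3)>3: dz+=0.3*np.sign(f[2]+2.3)
print('y,dz',y-yc,dz,read_state()['time']); np.save('y.npy',[y,dz])
E
```

```text
y -177.75 [ 0.9 -1.2 -2.5]
y -178.10000000000002 [ 0.3 -0.9 -2. ]
y -178.45000000000005 [-0.4 -0.3 -2.8]
30 False 29.9 [-0.4  1.6 -2.7]
24 False 23.9 [ 0.7  0.4 -2.5]
18 False 17.9 [ 0.3 -0.8 -2.5]
12 False 12.0 [ 0.2 -0.4 -2.8]
7 False 6.9 [-1.8 -0.4 -2.9]
3 False 2.9 [-0.1  0.1 -2.8]
y,dz -178.45000000000005 0 28.2333
```

```bash
python3 - <<'E'
from ins import *
y,dz=np.load('y.npy')
g=movel(P(-3,y,dz),max_speed=8,guard=5); d=depth(); s=read_state(); print(g,d,s['ft_force'])
movel(P(d,y,dz-0.8),max_speed=10); print(read_state()['ft_force'])
open_gripper(); print(read_state()['ft_force'])
movel(T(gx-25,y,gz+95,t),max_speed=150)
c=snap('wrist','w6'); print(read_state()['time'])
Q=cloud(c,100,540,60,400);Q=np.stack([Q@RX,Q@RY,Q[:,2]],1)
for n,yy in (('B',y),('A',yc)):
    w=Q[(abs(Q[:,1]-yy)<33)&(Q[:,2]>138)&(Q[:,2]<182)&(Q[:,0]>545)&(Q[:,0]<604)]
    h=w[w[:,2]>172]; print(n,len(w),w.min(0),w.max(0),'flange top',h.min(0) if len(h) else '',h.max(0) if len(h) else '')
E
```

```text
True -2.04819722582771 [ 1.2 -0.7  2.3]
[-2.9  1.2  5. ]
[ 0.6 -0.2 -0.1]
30.4417
B 5577 [ 553.7 -328.6  138. ] [ 598.5 -274.1  178.6] flange top [ 583.  -318.1  172. ] [ 598.5 -284.7  178.6]Traceback (most recent call last):
  File "<stdin>", line 11, in <module>
    return umr_minimum(a, axis, None, out, keepdims, initial, where)
ValueError: zero-size array to reduction operation minimum which has no identity
```

View pics/w6.png

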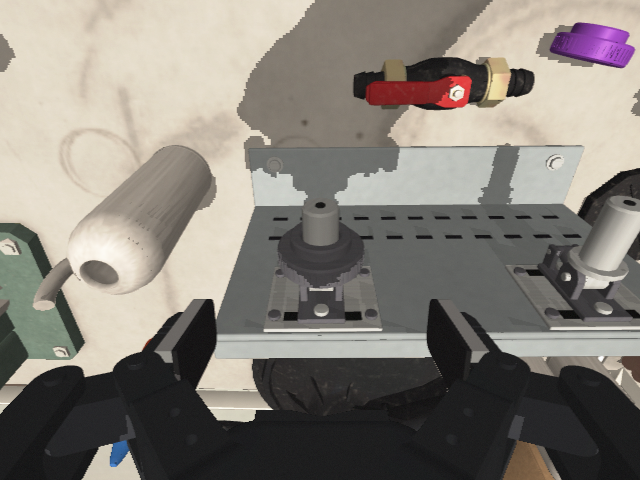

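```bash
python3 - <<'E'
from ins import *
c=snap('scene','s7');r=load('scene0')
def H(c,y,lo=0):
    Q=cloud(c,280,440,165,350);Q=np.stack([Q@RX,Q@RY,Q[:,2]],1)
    w=Q[(abs(Q[:,1]-y)<33)&(Q[:,2]>168)&(Q[:,2]<181)&(Q[:,0]>545)&(Q[:,0]<606)]; t=w[w[:,2]>174]
    print(len(t),t.min(0),t.max(0))
H(r,AY);H(c,BY)
# spigot A fold plan IK, tilt 40
for tt in (35,40,45):
    print(tt,[inverse_kinematics(T(x,yc,z,tt),R(tt)) is not None for x,z in ((535,190),(540,120),(560,140),(575,175))])
E
```

```text
58 [ 581.8 -138.4  174. ] [ 595.6 -112.4  179.2]
85 [ 583.8 -317.8  174. ] [ 599.4 -288.2  179. ]
35 [True, True, True, True]
40 [True, True, True, True]
45 [False, False, True, True]
```

Wrist view: head sits on the right-hand (formerly free) spigot against its shoulder (flange at 321,255), spigot A bare at (610,240); the rim height and x match its original hang. Now folding the emptied spigot up from beneath its tip.

```bash
python3 - <<'E'
from ins import *
k=40
movel(T(510,y:=float(np.load('y.npy')[0]),300,t),max_speed=250)
clamp()
movep(T(470,yc,230,k),R(k)); print(read_state()['time'],np.array(read_state()['qpos']))
movel(T(490,yc,182,k),max_speed=150)
movel(T(541,yc,121,k),max_speed=120,guard=8)
print(read_state()['ft_force'])
for x,z in ((553,131),(555,155),(563,172),(574,183)):
    g=movel(T(x,yc,z,k),max_speed=60,guard=35); s=read_state(); print(g,s['ft_force'],(np.array(s['eef_pos'])-TIP*R(k)[:,2])@RX)
    if g: break
print(s['time'])
E
```

```text
Traceback (most recent call last):
workcell.PlanningError: the arm cannot take that pose within its joint ranges
```

```bash
python3 - <<'E'
from ins import *
print(read_state()['time'])
for k in (30,35,40):
    for x,z in ((470,230),(490,182),(500,230),(510,240),(515,200),(520,150),(541,121),(553,131),(555,155),(563,172),(574,183)):
        q=inverse_kinematics(T(x,yc,z,k),R(k)); print(k,x,z,None if q is None else np.array(q))
E
```

```text
31.7917
30 470 230 [ 0.   0.1  0.2  2.4 -0.7  0.2  2.5]
30 490 182 [ 0.9  0.4 -0.9  2.3  1.4  0.2  0.4]
30 500 230 [-0.   0.2  0.2  2.3 -0.7  0.2  2.4]
30 510 240 [-0.   0.2  0.2  2.3 -0.6  0.2  2.3]
30 515 200 [ 0.9  0.4 -0.9  2.3  1.1  0.2  0.7]
30 520 150 [ 1.1  0.7 -1.3  2.3  1.6  0.6  0.3]
30 541 121 [ 1.1  0.8 -1.3  2.3  1.7  0.7  0.2]
30 553 131 [ 1.   0.8 -1.3  2.2  1.7  0.7  0.3]
30 555 155 [ 1.1  0.7 -1.3  2.2  1.6  0.6  0.4]
30 563 172 [ 0.7  0.4 -0.7  2.2  1.3  0.2  0.5]
30 574 183 [ 0.7  0.4 -0.7  2.2  1.1  0.2  0.7]
35 470 230 [ 1.3  0.3 -1.3  2.4  1.4  0.2  0.4]
35 490 182 [ 1.2  0.5 -1.3  2.4  1.8  0.4  0.1]
35 500 230 [ 1.1  0.3 -1.1  2.3  1.3  0.2  0.5]
35 510 240 [ 1.1  0.3 -1.1  2.3  1.1  0.2  0.7]
35 515 200 [ 1.2  0.5 -1.3  2.3  1.6  0.4  0.2]
35 520 150 [ 1.1  0.7 -1.3  2.3  1.9  0.6  0. ]
35 541 121 [ 1.1  0.8 -1.3  2.3  1.9  0.7  0. ]
35 553 131 [ 1.1  0.8 -1.3  2.3  1.9  0.7  0.1]
35 555 155 [ 1.1  0.7 -1.3  2.3  1.8  0.6  0.1]
35 563 172 [ 1.1  0.7 -1.3  2.2  1.7  0.6  0.2]
35 574 183 [ 1.1  0.7 -1.3  2.2  1.6  0.6  0.3]
40 470 230 None
40 490 182 None
40 500 230 [ 1.2  0.4 -1.2  2.4  1.9  0.3 -0.1]
40 510 240 [ 1.2  0.4 -1.2  2.4  1.8  0.2  0. ]
40 515 200 [ 1.2  0.5 -1.3  2.4  2.   0.4 -0.1]
40 520 150 None
40 541 121 [ 1.1  0.9 -1.3  2.4  2.2  0.7 -0.1]
40 553 131 [ 1.1  0.9 -1.3  2.3  2.1  0.7 -0.1]
40 555 155 [ 1.1  0.8 -1.3  2.3  2.   0.6 -0.1]
40 563 172 [ 1.1  0.7 -1.3  2.3  2.   0.6 -0. ]
40 574 183 [ 1.1  0.7 -1.3  2.3  1.9  0.6  0. ]
```

```bash
python3 - <<'E'
from ins import *
k=35
movep(T(515,yc,205,k),R(k)); print(read_state()['time'])
movel(T(540,yc,121,k),max_speed=120,guard=10)
print(read_state()['ft_force'])
for x,z in ((553,131),(555,155),(563,172),(575,184)):
    g=movel(T(x,yc,z,k),max_speed=60,guard=35); s=read_state(); print(g,s['ft_force'],(np.array(s['eef_pos'])-TIP*R(k)[:,2])@RX)
    if g: break
print(s['time'])
E
```

```text
33.6833
[ 0.3 -1.6 -0.1]
False [-13.9   0.1  -3.8] 551.1323001492369
False [-3.9 -0.5  0.3] 554.7565627892669
False [ 0.  -0.2  0.2] 563.1755163293067
False [ 0.6 -0.  -0.4] 574.7250347540452
36.4417
```

```bash
python3 - <<'E'
from ins import *
k=35
movel(T(520,yc,235,k),max_speed=200)
chk('s8'); c=load('s8'); Q=cloud(c,280,440,165,350);Q=np.stack([Q@RX,Q@RY,Q[:,2]],1)
for y in (yc,BY):
    u=Q[(abs(Q[:,1]-y)<14)&(Q[:,2]>195)&(Q[:,2]<212)]; print('up',len(u),u.min(0) if len(u) else '',u.max(0) if len(u) else '')
s=read_state();print(s['time'],s['ft_force'])
cv2.imwrite('pics/s8c.png',cv2.resize(c['image'][140:300,270:450],None,fx=3.7,fy=3.7,interpolation=cv2.INTER_CUBIC)[:600])
E
```

```text
A down pts 10 tip 0  upright pts 109
B down pts 743 tip 169 (array([ 554. , -314.7,  142.2]), array([ 569.9, -291.9,  164.9])) upright pts 0
up 109 [ 598.6 -135.2  195.3] [ 620.2 -114.1  208.9]
up 0  
37.0167 [ 0.2 -1.1  0.1]
```

View pics/s8c.png

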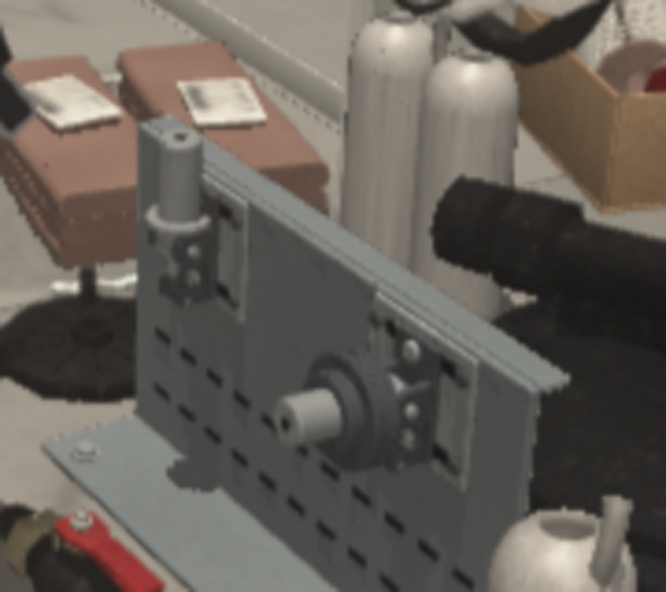

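The left spigot stands upright flat (180,165) and the head hangs home on the right one (345,410), with the robot clear of everything. Handing in.

```bash
python3 -c "
from h import *
print(finish_job())"
```

```text
the job is handed in; nothing more can be done
None
```

I handed the job in at about 37 s of the 64 s allowed: the free spigot is folded down, the press head hangs home on it, the emptied spigot is folded up flat, and I kept clear of the tap, shell and cover; `finish_job` gave no verdict, so this rests on my last camera check, and the fingertips proved to end about 37 mm short of the reported TCP, so the first two fold attempts touched nothing until I corrected for it.

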